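Close the L-slot stop of the welding jig

ROBOT

A 7-joint arm with a two-finger parallel gripper is mounted at the origin on a cart in front of the work surface, level with it; the furniture and walls round the work are solid. World frame = base frame: x ahead of the robot, y to its left, z up, the work surface at z = 0. Lengths are in m, angles in rad, forces in N, time in s.
With the tool pointing down it reaches from about 0.35 to 0.9 m from the base axis. Payload 8.1 kg.
Tool frame: the origin (TCP) lies midway between the tips of the shut fingers; the grasp point (between the pads) lies arm.tcp_to_grasp behind it (arm.tcp_to_grasp is the distance from the TCP to the grasp point, in m); z points along the fingers, y is the line along which they close (so a half turn about z gives the same grasp; the last joint's range is limited). The gripper opens to 92 mm and grips with 3 to 60 N. Pads are 19 mm wide; open, the fingers measure 130 mm over their backs; the gripper's body (75 mm by 190 mm) begins 47 mm behind the grasp point.
Start: joints at [-1.403, 0.434, 0.025, 1.573, -0.012, 1.134, -0.075], TCP at [0.167, 0.602, 0.227] pointing down, gripper open.
Joint ranges: [-2.62, 2.62], [-0.44, 2.09], [-1.27, 1.32], [0.08, 2.57], [-1.32, 4.46], [0.12, 2], [-2.74, 2.74]. Speed limits (rad/s): [2.22, 2.22, 3.01, 3.01, 3.14, 3.14, 3.14].

INTERFACE

Orientations are given as a rotation vector (axis times angle).
In Python, from cell import observe, get_image, arm gives the robot as it stands. The module is installed in compiled form; this text tells all that it offers.
- The arm moves only by the tool drive_tool, never from a script. Its argument "steps" is a list of rows, each a list of 5 numbers: the closure, from 0 (fully open) to 1 (shut), then the shift along the world's x, y, z in mm, then the turn about the world's z in rad. In form: [[hand, x, y, z, roll], ...]. A call has 1 to 20 rows; each row shifts and turns the commanded pose from where the row before left it; what a row does not reach is not made up. A row lasts 1/12 s, in which the tool goes at most 41.7 mm and 7.16 degrees, less where a joint would pass 70% of its speed; a pose out of reach is approached as far as the arm can. A call with a gripper value outside its range is refused whole. The fingers move at their own pace and stop on an object; "grip_force" is the grip in N (left out, the last holds). Time passes only in rows, so rows that do not move let the fingers close. It gives the time, the measured TCP pose, the force, the opening and the grip force at its end, in the units of the state.
- observe(): the state, without advancing time (a new reading comes with each control period).
- get_image(name): name is "side" or "top" or "wrist"; returns a dict with "image" (480x640x3 uint8, red, green, blue), "vfov" (degrees; the focal length in pixels is half the picture's height over the tangent of half this angle, whatever the lens; pixels are square), "cx", "cy" (the principal point, pixels), "xyz" and "attitude" of the camera in the world. Camera axes: x right, y down, z forward; pixel columns grow to the right and rows downward; lengths in m; the calibration is good to about 2 mm. A picture is of the moment at which its call begins. There is no depth.
- arm.sign_off(): hands the job in; it is judged then, once.
The state is a dict: "clock": time; "joints": joint angles; "dq": joint speeds; "joint_efforts": joint torques, N m; "position": TCP position; "ee_rot": TCP orientation; "force": force on the tool from outside, world axes, zero at the start; "ft_torque": the same for the moment, N m; "width": opening from 0.0 (shut) to 1.0 (fully open); "gripper_force": force on a finger pad.
Only numpy, scipy, OpenCV 4.12 (cv2) and the standard library are available. Lean on these libraries where they do the work, as an engineer would, in place of code of your own. Each camera call takes 0.05 s, during which the arm holds its last target. There are 200 camera calls.

TASK

Lock the flat steel plate into the welding jig: push the round stop along the L-shaped slot to the corner, then round the corner and fully home to the end of the short leg, so that it shoves the plate up against the rear fence. Do not lift the stop or the plate, and leave the nozzle, the T-shaped weld sample and the nut where they stand. Finish with the hand clear.

Things in the scene. Friction and masses are not known exactly. Their poses are not given: they have to be found in the camera images.
- fixture: Welding jig: steel slab 164 (its x) x 180 (its y) x 16 mm high, screwed to the table. Origin: centre of its underside. Its x axis points to the rear fence (roughly away from the robot, yaw within 0.4 rad), y left, z up. An L-shaped slot 16 mm wide, 13 mm deep in its top: long leg along y, then a short leg along +x to the nest. The slab is flat and free at x below 0.
- slot_corner (a point): Centre of the slot's corner, on the slab's top face, at x -42, y -30 mm in the jig's frame. The stop's origin is here when it is at the corner. The long leg runs from here along the jig's +y and is closed 93 mm away.
- slot_end (a point): Point on the slab's top face where the stop's origin lies when fully home, its pin against the closed end of the short leg: x -9, y -30 mm in the jig's frame, 33 mm from the corner along the jig's +x.
- fence (a point): Middle of the rear fence's face, on the slab's top face, at x +67, y -30 mm in the jig's frame. The fence stands 11 mm over the slab. Two side guides, 8 mm high, 7 mm thick, run from x 0 to 66 mm with inner faces 51.5 mm either side of this point in y; between them the plate slides.
- stop: Loose round steel stop, 0.4 to 0.65 kg, sliding on the slab: foot disc 50 mm diameter, 14 mm high; neck 28 mm, 12 mm high; head 36 mm, 14 mm high. Under the foot a pin 13 mm diameter, 10 mm long sits in the slot (1.5 mm play each side). Origin: axis at the foot's underside, z up. Starts in the long leg 45 to 80 mm from the corner. Slides at about 2 to 5 N; push low, at the foot, or it tips.
- plate: Loose flat steel plate 50 (x) x 100 (y) x 6 mm, 0.235 kg, flat on the slab between the side guides, 1.5 mm play at each. Origin: centre of its underside. Starts 11 to 27 mm short of the rear fence; against it, its origin is at x +42 mm in the jig's frame. The stop's foot pushes its long front edge; with the stop home it has 1 mm play to the fence.
- nozzle: Bystander: small copper and brass torch nozzle 23 x 21 x 46 mm standing on the table to the right of the jig. Origin at the centre of its underside.
- tee: Bystander: T-shaped fillet weld sample 45 x 80 x 40 mm on the table to the right of the jig. Origin at the centre of its underside.
- nut: Bystander: hexagon nut 21 x 23 x 10 mm on the table to the left of the jig, towards its rear. Origin at the centre of its underside.
Not all that is in view belongs to the job. What is meant by the stop is not pink, and is the larger of those in its own colour.

How it is judged:
By the outcome, as a careful person would: the job done as asked, in the order asked, and still so for the second after the job is handed in, with the robot touching nothing.
It also fails if it takes over 54 s, if anything falls off the work surface, if the arm or the gripper's body presses on something with over 40 N, if the wrist force passes 120 N, or if a joint passes its speed limit or range.

## Working session

There is one attempt and no reset: what is moved stays moved. The work goes in short steps, Python scripts to look and compute and a tool call to move; the robot and the scene stay as the last step left them, time stands still between calls to the robot, and variables do not carry over. Pictures are saved under pics/ and viewed, at most 10 in all, crops included, and the job is handed in when it is done.

Besides the shell and the picture viewer there is one more tool, called as a command line: name --pt "numbers of a row" for each row, then --argument value for the rest. drive_tool: Moves the arm, as the interface text tells. Its arguments: {"type":"object","properties":{"steps":{"type":"array"},"grip_force":{"type":"number"}},"required":["steps"]}

```bash
mkdir -p pics
cat > h.py <<'E'
import numpy as np, cv2, json
from cell import observe, get_image, arm
from scipy.spatial.transform import Rotation as R
def snap(n,f):
    d=get_image(n); cv2.imwrite(f'pics/{f}.png',d['image'][:,:,::-1])
    c={k:(np.array(v).tolist()) for k,v in d.items() if k!='image'}; json.dump(c,open(f'pics/{f}.json','w')); return c
def cam(f):
    c=json.load(open(f'pics/{f}.json')); a=np.array(c['attitude'])
    M=a if a.shape==(3,3) else (R.from_rotvec(a).as_matrix() if a.size==3 else R.from_quat(a).as_matrix())
    return 240/np.tan(np.radians(c['vfov'])/2),c['cx'],c['cy'],np.array(c['xyz']),M
def ray(f,u,v):
    F,cx,cy,p,M=cam(f); return p,M@np.array([(u-cx)/F,(v-cy)/F,1])
def at(f,u,v,z):
    p,d=ray(f,u,v); return p+d*(z-p[2])/d[2]
def proj(f,X):
    F,cx,cy,p,M=cam(f); q=M.T@(np.array(X)-p); return np.array([cx+F*q[0]/q[2],cy+F*q[1]/q[2]])
def tri(f,a,g,b):
    p,d=ray(f,*a);q,e=ray(g,*b); s=np.linalg.lstsq(np.stack([d,-e],1),q-p,rcond=None)[0]
    A=p+s[0]*d;B=q+s[1]*e; return (A+B)/2,np.linalg.norm(A-B)
E
python3 -c "
from h import *
for n in ('top','side'): print(snap(n,n+'0'))
print(observe()); print(arm.tcp_to_grasp)"
```

```text
{'vfov': 56.75556471532226, 'cx': 321.67625199505903, 'cy': 240.193985242078, 'xyz': [0.4066194795964213, -0.03290079173099716, 0.8914783103528946], 'attitude': [-2.1733458469129507, 2.1419298868263468, -0.08451432193152111]}
{'vfov': 45.693714878631205, 'cx': 321.50266266588534, 'cy': 236.420350895045, 'xyz': [0.20757914425521715, -0.7062414355744874, 0.46374988091642144], 'attitude': [-2.0304028675367864, 0.4337692542375831, -0.23142894095850994]}
{'clock': 0.1, 'joints': array([-1.40259977,  0.43516558,  0.02499276,  1.57401505, -0.01158465,
        1.13403379, -0.07507884]), 'dq': array([-7.24004164e-05, -6.26421105e-04, -1.21585459e-03, -3.57556375e-03,
        1.27316132e-03,  2.41461392e-04, -8.18653437e-04]), 'joint_efforts': array([ 4.75161840e-03, -6.69133401e+01,  9.88886990e-01, -3.15142894e+01,
       -6.04660087e-02,  3.73913522e-02,  6.16657599e-05]), 'position': array([0.1671276 , 0.60174499, 0.22601262]), 'ee_rot': array([-4.24153897e-01, -3.11278276e+00,  2.31909160e-03]), 'force': array([-0.41089967, -0.02044936, -0.31666859]), 'ft_torque': array([ 0.00496881, -0.01184668,  0.04476492]), 'gripper_force': 0.0, 'width': 0.9981033983205376}
0.0188
```

View pics/top0.png

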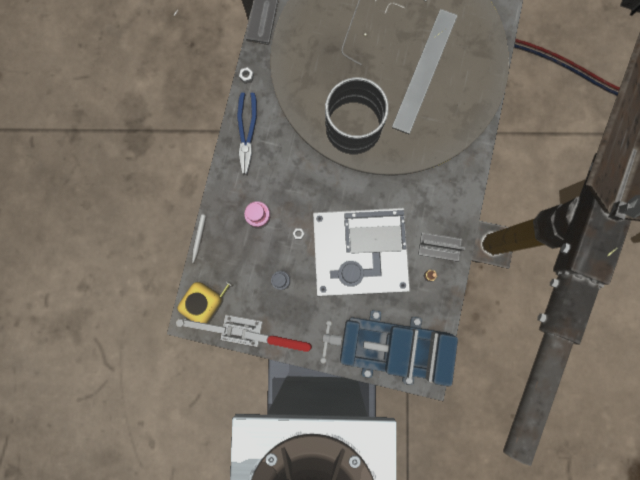

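View pics/side0.png

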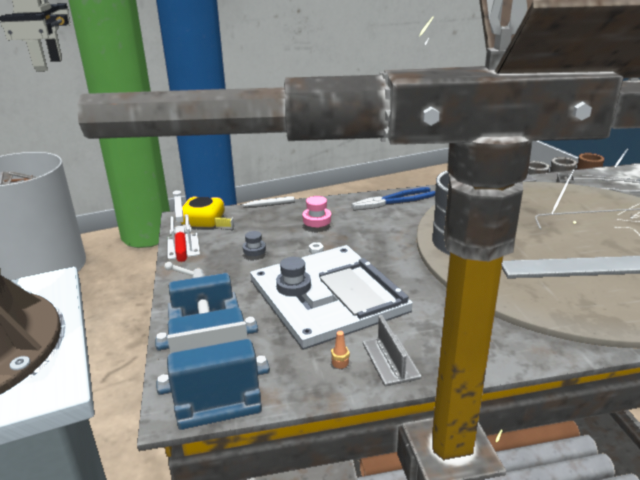

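The stop could be the pink one at top (257,214), the small dark one at (280,280), or the larger dark one in the slot at (350,272). The last fits: it isn't pink, it's the larger of the dark ones, and it sits in the slot. I'll confirm with an enlarged crop.

```bash
python3 -c "
from h import *
a=cv2.imread('pics/top0.png')[200:305,260:440]; cv2.imwrite('pics/c1.png',cv2.resize(a,None,fx=4.4,fy=4.4,interpolation=cv2.INTER_CUBIC))
b=cv2.imread('pics/side0.png')[220:350,230:420]; cv2.imwrite('pics/c2.png',cv2.resize(b,None,fx=4.2,fy=4.2,interpolation=cv2.INTER_CUBIC))"
```

```text
(no output)
```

View pics/c1.png

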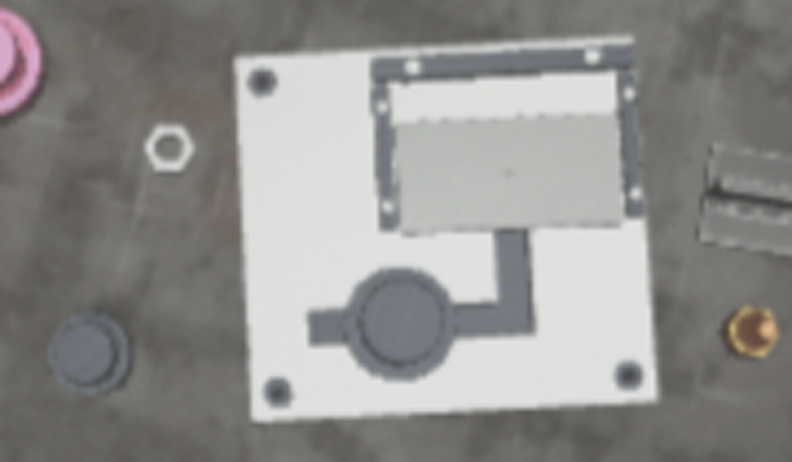

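View pics/c2.png

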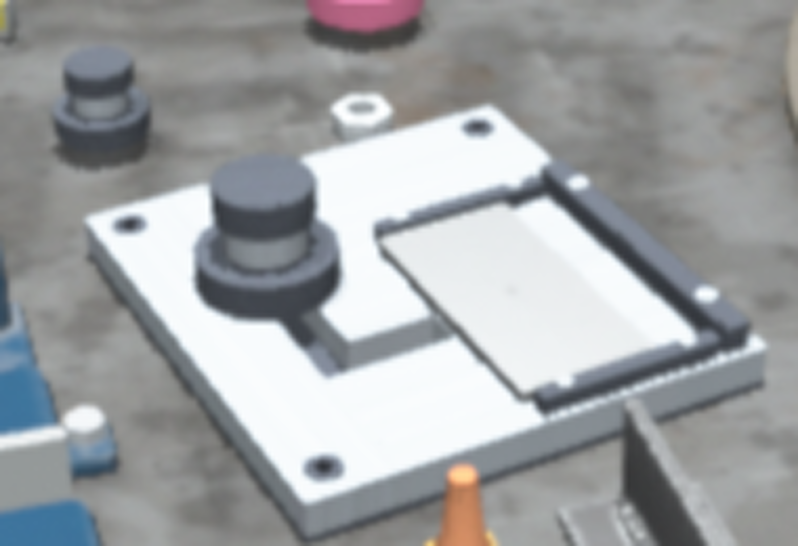

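The crop confirms it: the large dark stop sits in the slot at c1 (400,323), and the slot corner is at c1 (515,318). The slab corners are visible in both views.

```bash
python3 -c "
from h import *
T=lambda u,v:((u+.5)/4.4-.5+260,(v+.5)/4.4-.5+200)
S=lambda u,v:((u+.5)/4.2-.5+230,(v+.5)/4.2-.5+220)
L=[(82,90),(82,-90),(-82,-90),(-82,90)]
t=[(236,57),(632,37),(657,400),(252,421)]; s=[(490,106),(765,343),(308,500),(87,218)]
for a,b in zip(t,s): P,e=tri('top0',T(*a),'side0',S(*b)); print('tri',P.round(4),round(e,4))
from scipy.optimize import least_squares
def W(q,x,y,z): c,n=np.cos(q[2]),np.sin(q[2]); return [q[0]+c*x-n*y,q[1]+n*x+c*y,z]
def f(q,w=(1,1)): return np.concatenate([w[0]*(proj('top0',W(q,x/1e3,y/1e3,.016))-T(*a)) for (x,y),a in zip(L,t)]+[w[1]*(proj('side0',W(q,x/1e3,y/1e3,.016))-S(*a)) for (x,y),a in zip(L,s)])
for w in ((1,1),(1,0),(0,1)):
  r=least_squares(f,[.45,-.08,0],args=(w,)); print(r.x.round(4),r.fun.round(1))
q=least_squares(f,[.45,-.08,0],args=((1,1),)).x; json.dump(list(q),open('q.json','w'))
for n,p in dict(corner=(-42,-30),end=(-9,-30)).items(): print(n,np.round(W(q,p[0]/1e3,p[1]/1e3,.016),4))
P=at('top0',*T(403,320),.056);print('stop head top->',P, 'foot', at('top0',*T(400,324),.03))
c,n=np.cos(q[2]),np.sin(q[2]); 
for Z,p in ((.056,(403,320)),(.03,(400,324))):
  d=at('top0',*T(*p),Z)[:2]-q[:2]; print('jig frame',c*d[0]+n*d[1],-n*d[0]+c*d[1])
print(tri('top0',T(403,320),'side0',S(263,175)))
"
```

```text
tri [0.5506 0.0063 0.0188] 0.0005
tri [ 0.5621 -0.172   0.0196] 0.0003
tri [ 0.4001 -0.1827  0.0185] 0.0006
tri [ 0.3879 -0.0038  0.0179] 0.0005
[ 0.476  -0.0866  0.0676] [-1.2 -0.2 -0.8 -0.7 -0.6 -0.3 -0.6 -0.3  0.1  0.7  0.4  1.4 -0.3  1.2
 -0.2  0.6]
[ 0.4753 -0.0882  0.0643] [-0.3 -0.   0.1 -0.2  0.1  0.3 -0.  -0.1  0.   0.   0.   0.  -0.   0.
 -0.   0. ]
[ 0.477  -0.0843  0.0701] [-0.  -0.  -0.  -0.  -0.  -0.  -0.  -0.  -0.1 -0.1  0.2  0.2  0.  -0.
 -0.1 -0.2]
corner [ 0.4361 -0.1194  0.016 ]
end [ 0.4691 -0.1172  0.016 ]
stop head top-> [ 0.43223978 -0.06862734  0.056     ] foot [ 0.43126468 -0.06843934  0.03      ]
jig frame -0.04245280719775203 0.020932156649690822
jig frame -0.04341296871516432 0.021185642496559597
(array([ 0.43197553, -0.06842897,  0.05943097]), np.float64(0.00033413489957973984))
```

drive_tool --pt "1 14 -34 0 0.019" --pt "1 14 -34 0 0.019" --pt "1 14 -34 0 0.019" --pt "1 14 -34 0 0.019" --pt "1 14 -34 0 0.019" --pt "1 14 -34 0 0.019" --pt "1 14 -34 0 0.019" --pt "1 14 -34 0 0.019" --pt "1 14 -34 0 0.019" --pt "1 14 -34 0 0.019" --pt "1 14 -34 0 0.019" --pt "1 14 -34 0 0.019" --pt "1 14 -34 0 0.019" --pt "1 14 -34 0 0.019" --pt "1 14 -34 0 0.019" --pt "1 14 -34 0 0.019" --pt "1 14 -34 0 0.019" --pt "1 14 -34 0 0.019" --pt "1 0 0 0 0" --pt "1 0 0 0 0" --grip_force 20

```text
clock: 1.77
position: [0.4194, -0.0117, 0.2266]
ee_rot: [0.104, -3.14, 0.001]
force: [0.2, 0.8, 0.7]
width: 0.007
gripper_force: 0.0
```

drive_tool --pt "1 3 0 -35 0" --pt "1 3 0 -35 0" --pt "1 3 0 -35 0" --pt "1 0 0 -25 0" --pt "1 0 0 0 0" --pt "1 0 0 0 0"

```text
clock: 2.27
position: [0.4269, -0.0091, 0.0962]
ee_rot: [0.113, -3.136, 0.0]
force: [0.4, 0.7, 0.5]
width: 0.004
gripper_force: 0.0
```

```bash
python3 -c "
from h import *
print(observe()['position']); snap('wrist','w1'); snap('side','s1')
a=cv2.imread('pics/w1.png'); b=cv2.imread('pics/side0.png')
b=cv2.imread('pics/s1.png')[200:350,200:400]
cv2.imwrite('pics/m1.png',np.hstack([cv2.resize(a,(400,300)),cv2.resize(b,(400,300))]))
"
```

```text
[ 0.42687517 -0.00907299  0.09620562]
```

View pics/m1.png

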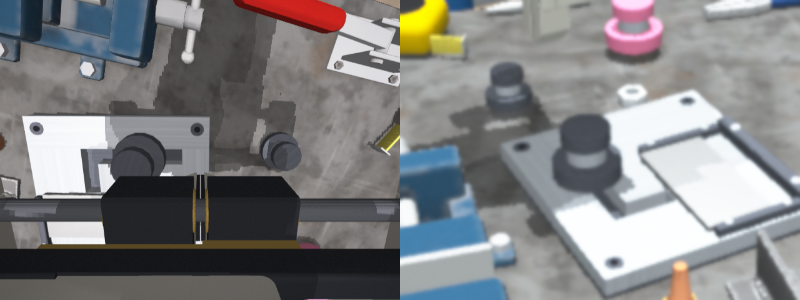

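The left half (wrist view) shows the shut fingers at about (200,240) and the stop at (137,150). The right half shows the finger tip at (548,15), above the slab and to the left of the stop. I'll check the finger clearance numerically.

```bash
python3 -c "
from h import *
o=observe(); p=o['position']; Rt=R.from_rotvec(o['ee_rot']).as_matrix()
k=400/640
for l,dx in (('tip',0),('grasp',-.0188),('back60',-.06)):
  for dy in (-.019,0,.019): print(l,dy,[ (proj('w1',p+Rt@np.array([x,dy,dx]))*k).round().tolist() for x in (-.0095,.0095)])
print(cam('w1')[3]-p, cam('w1')[4].round(2).tolist()); print('side tip',proj('s1',p))
"
```

```text
tip -0.019 [[173.0, 203.0], [172.0, 177.0]]
tip 0 [[200.0, 203.0], [200.0, 177.0]]
tip 0.019 [[228.0, 203.0], [229.0, 177.0]]
grasp -0.019 [[170.0, 217.0], [169.0, 189.0]]
grasp 0 [[200.0, 217.0], [200.0, 189.0]]
grasp 0.019 [[231.0, 217.0], [232.0, 189.0]]
back60 -0.019 [[159.0, 264.0], [157.0, 228.0]]
back60 0 [[200.0, 264.0], [200.0, 228.0]]
back60 0.019 [[242.0, 264.0], [243.0, 228.0]]
[-0.07117184 -0.00515329  0.15641001] [[-0.07, 0.96, 0.26], [1.0, 0.07, 0.02], [-0.0, 0.26, -0.97]]
side tip [274.35055602 219.29704264]
```

```bash
python3 -c "
from h import *
b=cv2.imread('pics/s1.png')[60:260,160:400]
cv2.imwrite('pics/m2.png',cv2.resize(b,(720,600),interpolation=cv2.INTER_CUBIC))
"
```

```text
(no output)
```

View pics/m2.png

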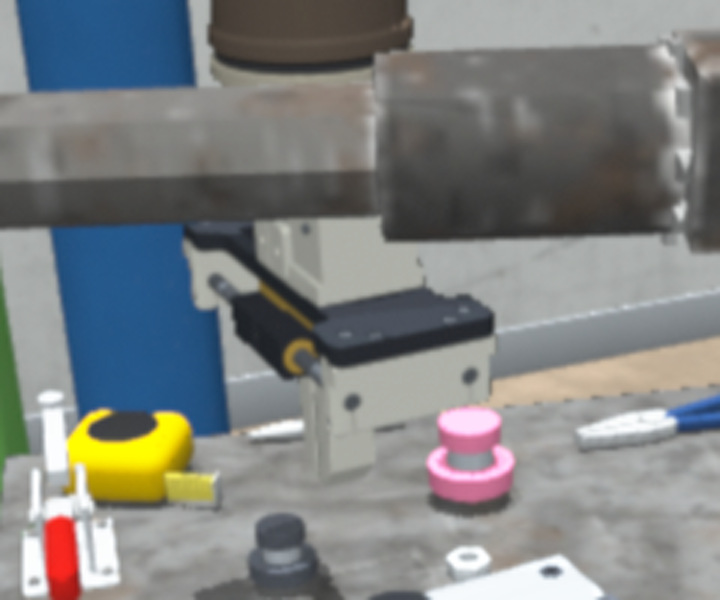

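The narrow finger tip is at (345,470) with the body well above it. The wide blocks in the wrist view are carriages, so there's room to lower beside the stop.

drive_tool --pt "1 0 0 -20 0" --pt "1 0 0 -20 0" --pt "1 0 0 -16 0" --pt "1 1 0 -12 0" --pt "1 0 0 -5 0" --pt "1 0 0 0 0" --pt "1 0 0 0 0"

```text
clock: 2.95
position: [0.43, -0.0095, 0.0249]
ee_rot: [-0.112, 3.138, 0.001]
force: [-0.5, 0.4, 0.2]
width: 0.002
gripper_force: 0.0
```

drive_tool --pt "1 0 0 -3 0" --pt "1 0 -4 0 0" --pt "1 0 -4 0 0" --pt "1 0 -4 0 0" --pt "1 0 -4 0 0" --pt "1 0.3 -4 0 0" --pt "1 0.3 -4 0 0" --pt "1 0.3 -4 0 0" --pt "1 0.3 -4 0 0" --pt "1 0.3 -4 0 0" --pt "1 0.3 -4 0 0"

```text
clock: 3.87
position: [0.431, -0.0501, 0.0207]
ee_rot: [0.112, -3.14, -0.0]
force: [-0.0, 1.9, 1.4]
width: 0.007
gripper_force: 1.2
```

```bash
python3 -c "
from h import *
print(observe()['position']); snap('top','t2'); snap('side','s2')
a=cv2.imread('pics/t2.png')[190:310,300:420]; b=cv2.imread('pics/s2.png')[200:350,240:390]
cv2.imwrite('pics/m3.png',np.hstack([cv2.resize(a,(400,400)),cv2.resize(b,(400,400))]))
"
```

```text
[ 0.43103238 -0.05007517  0.02073678]
```

View pics/m3.png

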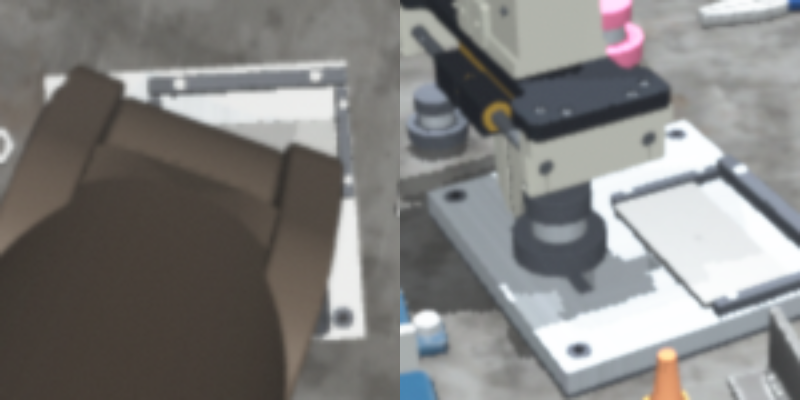

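The right half shows the finger pushing the foot, now centred at about (560,240) and moved toward the corner. I'll keep going until the corner wall resists.

drive_tool --pt "1 0.3 -4 0 0" --pt "1 0.3 -4 0 0" --pt "1 0.3 -4 0 0" --pt "1 0.3 -4 0 0" --pt "1 0.3 -4 0 0" --pt "1 0 0 0 0"

```text
clock: 4.47
position: [0.4326, -0.0709, 0.0208]
ee_rot: [-0.11, 3.139, -0.001]
force: [0.8, -0.7, 0.6]
width: 0.003
gripper_force: 0.3
```

```bash
python3 -c "
from h import *
print(observe()['position'],observe()['force']); snap('side','s3')
b=cv2.imread('pics/s3.png')[230:330,240:390]
cv2.imwrite('pics/m4.png',cv2.resize(b,(750,500)))
"
```

```text
[ 0.43261694 -0.07091496  0.02077892] [ 0.81644235 -0.66673795  0.64619803]
```

View pics/m4.png

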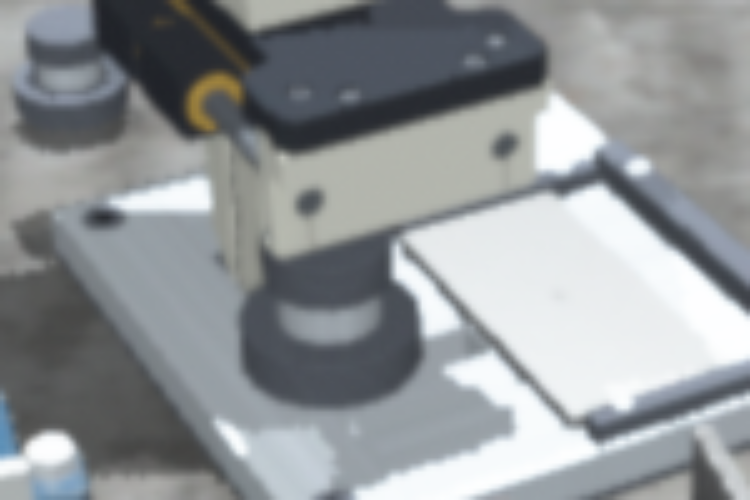

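The foot spans columns 243–423, with its centre near (333,345). I'll compute how far it is from the corner.

```bash
python3 -c "
from h import *
def J(P,q=(.477,-.0843,.0701)):
  c,n=np.cos(q[2]),np.sin(q[2]);d=P[:2]-np.array(q[:2]); return (1e3*np.array([c*d[0]+n*d[1],-n*d[0]+c*d[1]])).round(1)
print(J(at('s3',240+333/5,230+347/5,.023)), J(at('s3',240+330/5,230+307/5,.03)), J(at('side0',230+268/4.2,220+275/4.2,.023)))
print(J(observe()['position'],json.load(open('q.json'))))"
```

```text
[-44.9 -25.2] [-41.5 -17. ] [-45.6  14. ]
[-42.2  19. ]
```

drive_tool --pt "1 0.1 -2 0 0" --pt "1 0.1 -2 0 0" --pt "1 0.1 -2 0 0" --pt "1 0.1 -2 0 0"

```text
clock: 4.85
position: [0.4329, -0.0778, 0.0207]
ee_rot: [0.112, -3.14, -0.0]
force: [-0.7, 2.0, 0.7]
width: 0.006
gripper_force: 0.8
```

drive_tool --pt "1 0.1 -1 0 0" --pt "1 0.1 -1 0 0" --pt "1 0 -1 0 0"

```text
clock: 5.1
position: [0.4331, -0.0808, 0.0207]
ee_rot: [0.112, -3.14, -0.0]
force: [-0.2, 2.6, -0.4]
width: 0.004
gripper_force: 0.8
```

drive_tool --pt "1 0.1 -1 0 0" --pt "1 0.1 -1 0 0" --pt "1 0 -1 0 0"

```text
clock: 5.35
position: [0.4333, -0.0838, 0.0207]
ee_rot: [-0.112, 3.14, 0.0]
force: [-0.9, 1.7, 0.3]
width: 0.004
gripper_force: 0.8
```

drive_tool --pt "1 0.1 -1 0 0" --pt "1 0.1 -1 0 0"

```text
clock: 5.52
position: [0.4334, -0.0852, 0.0207]
ee_rot: [0.112, -3.139, -0.001]
force: [-0.4, 7.8, 1.6]
width: 0.005
gripper_force: 3.2
```

drive_tool --pt "1 0 -1 0 0" --pt "1 0 0 0 0"

```text
clock: 5.68
position: [0.4333, -0.0855, 0.0207]
ee_rot: [0.113, -3.139, -0.003]
force: [-1.5, 7.7, 4.5]
width: 0.004
gripper_force: 4.3
```

drive_tool --pt "1 -0.4 7 0 0" --pt "1 -0.4 6 0 0" --pt "1 -8 -0.5 0 0" --pt "1 -10 -0.7 0 0" --pt "1 -10 -0.7 0 0" --pt "1 -10 -0.7 0 0" --pt "1 -8 -0.5 0 0" --pt "1 0 0 0 0" --pt "1 0.5 -8 0 0" --pt "1 0.7 -10 0 0" --pt "1 0.7 -10 0 0" --pt "1 0.7 -10 0 0" --pt "1 0.5 -8 0 0" --pt "1 0 0 0 0" --pt "1 0 0 0 0"

```text
clock: 6.93
position: [0.3901, -0.1234, 0.0207]
ee_rot: [-0.11, 3.139, -0.0]
force: [1.0, 0.6, -0.1]
width: 0.003
gripper_force: 0.0
```

```bash
python3 -c "
from h import *
o=observe();print(o['position'],o['force']); snap('side','s5')
q=json.load(open('q.json'));c,n=np.cos(q[2]),np.sin(q[2]);d=o['position'][:2]-np.array(q[:2]); print(c*d[0]+n*d[1],-n*d[0]+c*d[1])
b=cv2.imread('pics/s5.png')[230:350,240:410]
cv2.imwrite('pics/m5.png',cv2.resize(b,(765,540)))
"
```

```text
[ 0.3900947  -0.12342173  0.02074288] [ 1.03749293  0.58078218 -0.12375603]
-0.0882053468412417 -0.03088808142027771
```

View pics/m5.png

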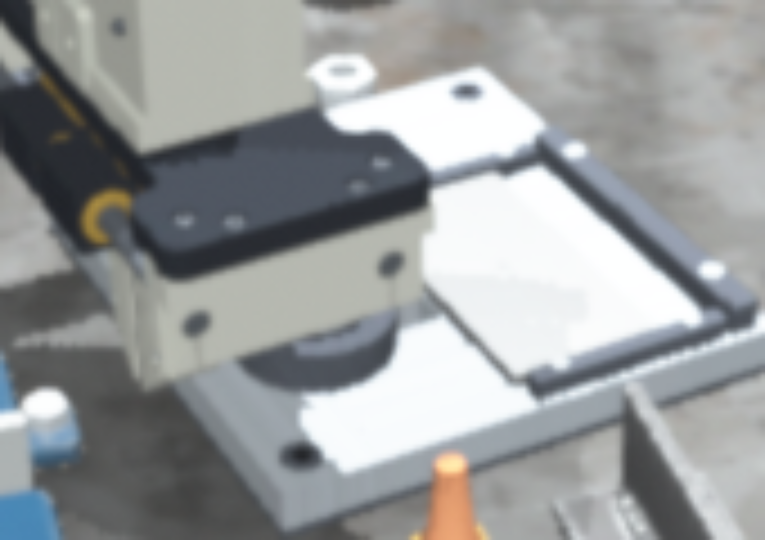

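The stop's foot, at about (320,350), sits at the corner with the finger behind it. Next is the push along jig +x.

drive_tool --pt "1 4 0.3 0 0" --pt "1 4 0.3 0 0" --pt "1 3 0.2 0 0" --pt "1 3 0.2 0 0" --pt "1 3 0.2 0 0" --pt "1 3 0.2 0 0" --pt "1 3 0.2 0 0"

```text
clock: 7.57
position: [0.4129, -0.1211, 0.0207]
ee_rot: [0.112, -3.139, -0.0]
force: [-2.5, 1.8, 0.6]
width: 0.003
gripper_force: 0.9
```

drive_tool --pt "1 3 0.2 0 0" --pt "1 3 0.2 0 0" --pt "1 3 0.2 0 0" --pt "1 3 0.2 0 0"

```text
clock: 7.9
position: [0.4248, -0.1205, 0.0207]
ee_rot: [0.111, -3.139, -0.0]
force: [-2.7, -0.2, 0.4]
width: 0.004
gripper_force: 1.5
```

drive_tool --pt "1 2 0.1 0 0" --pt "1 2 0.1 0 0"

```text
clock: 8.07
position: [0.429, -0.1203, 0.0207]
ee_rot: [0.112, -3.14, -0.0]
force: [-2.1, 0.2, 0.4]
width: 0.005
gripper_force: 1.4
```

Jig x is about -49 and home should come near -43.5, so I'll creep.

drive_tool --pt "1 1 0.1 0 0" --pt "1 1 0.1 0 0" --pt "1 1 0.1 0 0"

```text
clock: 8.32
position: [0.4318, -0.12, 0.0207]
ee_rot: [0.112, -3.139, -0.0]
force: [-2.3, -0.3, 0.8]
width: 0.01
gripper_force: 1.3
```

drive_tool --pt "1 1 0.1 0 0" --pt "1 1 0 0 0"

```text
clock: 8.48
position: [0.4336, -0.1198, 0.0207]
ee_rot: [0.112, -3.139, -0.0]
force: [-5.4, -1.0, 1.8]
width: 0.003
gripper_force: 3.0
```

drive_tool --pt "1 1 0.1 0 0" --pt "1 0 0 0 0"

```text
clock: 8.65
position: [0.4336, -0.1198, 0.0206]
ee_rot: [0.111, -3.137, -0.001]
force: [-6.6, -0.3, 4.1]
width: 0.005
gripper_force: 3.2
```

drive_tool --pt "1 1 0.1 0 0" --pt "1 1 0 0 0" --pt "1 0 0 0 0"

```text
clock: 8.9
position: [0.4337, -0.1197, 0.0203]
ee_rot: [0.11, -3.135, -0.002]
force: [-11.1, -0.3, 5.7]
width: 0.005
gripper_force: 5.4
```

It's solid against the end. Now I'll back off, raise and clear the hand, then check.

drive_tool --pt "1 -5 -0.3 0 0" --pt "1 -10 -0.7 0 0" --pt "1 -10 -0.7 0 0" --pt "1 -5 -0.3 0 0" --pt "1 0 0 20 0" --pt "1 0 0 30 0" --pt "1 0 0 35 0" --pt "1 0 0 35 0" --pt "1 0 0 35 0" --pt "1 0 35 10 0" --pt "1 0 40 0 0" --pt "1 0 40 0 0" --pt "1 0 40 0 0" --pt "1 0 40 0 0" --pt "1 0 40 0 0" --pt "1 0 40 0 0" --pt "1 0 40 0 0" --pt "1 0 40 0 0" --pt "1 0 0 0 0"

```text
clock: 10.48
position: [0.4058, 0.2417, 0.1859]
ee_rot: [-0.125, 3.138, 0.007]
force: [-1.0, -0.2, 0.0]
width: 0.003
gripper_force: 0.0
```

```bash
python3 -c "
from h import *
print(observe()['position'],observe()['force']); snap('top','t6'); snap('side','s6')
a=cv2.imread('pics/t6.png')[200:305,300:440]; b=cv2.imread('pics/s6.png')[220:350,235:408]
cv2.imwrite('pics/m6.png',np.hstack([cv2.resize(a,(400,300),interpolation=2),cv2.resize(b,(400,300),interpolation=2)]))
"
```

```text
[0.4058447  0.24169681 0.18592936] [-1.01157919 -0.18624311  0.03894189]
```

View pics/m6.png

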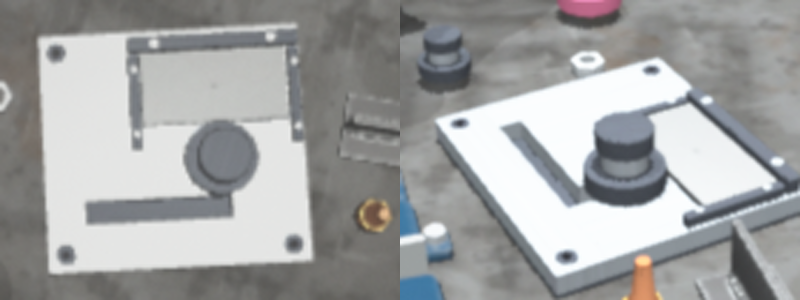

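```bash
python3 -c "
from h import *
q=[.4753,-.0882,.0643];c,n=np.cos(q[2]),np.sin(q[2])
g=cv2.imread('pics/t6.png',0)[200:305,300:440]; m=cv2.resize(g,None,fx=4,fy=4,interpolation=2)
H=cv2.HoughCircles(m,cv2.HOUGH_GRADIENT,1,20,param1=80,param2=20,minRadius=46,maxRadius=60); print(H)
for u,v,r in H[0][:2]:
  d=at('t6',300+u/4,200+v/4,.03)[:2]-np.array(q[:2]); print(r,1e3*(c*d[0]+n*d[1]),1e3*(-n*d[0]+c*d[1]))"
```

```text
[[[312.5 220.5  49.4]]]
49.4 -10.322875887440656 -32.728107841240195
```

The stop measures home within calibration error, and the plate is against the fence.

```bash
python3 -c "
from cell import arm
print(arm.sign_off())"
```

```text
the job is handed in; nothing more can be done
None
```

I pushed the stop to the corner and then fully home, where it stalled solidly at 11 N. The last picture shows the plate up against the rear fence, the three bystanders were not touched, the hand is clear, and the job is handed in at about 10.5 s.

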